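# Extend the microscope lamp arm by one hole

### The job

The lamp on the telescoping arm has to come one hole further out over the specimen. Press the arm's spring button flush, slide the tube by its black end plate until the button pops up fully in the other hole of the sleeve, then let go. Be gentle: do not force the arm while the button holds it, do not lean hard on the sleeve, and leave the other things on the bench where they are.

Things in the scene. Friction and masses are not known exactly. Their poses are not given: they have to be found in the camera images.
- stand: Fixed white lamp stand, bolted down; origin at the centre of its underside on the bench. Base 120 x 180 x 14 mm (x, y, z). Two black posts carry a white square sleeve, 34 x 34 mm outside, along the stand's y from -80 to +80 mm; its flat top is 104 mm above the bench. An aluminium tube, 27 mm square, slides through it.
- first_hole (a point): Centre of the first hole (where the button stands at the start), level with the sleeve's top face, at the stand's y = +66 mm; the +y mouth of the sleeve is at +80 mm. The other, free hole lies towards -y, in a steel strip screwed flush into the sleeve's top: 30 to 44 mm from the first, set differently each time and not measured. Holes 15 mm, top wall 2.5 mm.
- lamp_tube (a joint): How far the tube is pushed along the stand's -y, in m: 0 = button centred in the first hole; the button pops up at 0.029 to 0.045, wherever the free hole is; stops at -0.005 and 0.0455. A hole leaves the button 1 mm of play each way. The tube rubs with about 2 N; with the button up in a hole it is locked, and pushing harder only strains it.
- button (a joint): How far the spring button is pressed down, in m: 0 = fully up, 5 mm out of the sleeve; 0.005 = flush with the sleeve's top; about 0.0072 = under the top wall. Spring 2 N when up, 3.3 N at flush, 4 N under the wall. It moves with the tube; held down over the free hole it cannot pop up.
- button_top (a point): Top centre of the steel button, 109 mm above the bench when up. A pin of 13 mm diameter, its upper 3.5 mm tapered to a 4 mm flat. Held flush (not less) while the tube is pushed (6 to 8 N, 10 mm of travel), its taper makes it dive under the edge of the hole, and there it stays; pressed without pushing, it springs back up.
- push_plate (a point): Middle of the top edge of the outer (+y) face of the tube's black end plate, 138 mm above the bench. Plate 44 mm wide (x), 8 mm thick (to the -y side of this point), reaching 34 mm above the sleeve's top; outer face 68 mm from the button's axis: with an open gripper one finger can press the button while the other, behind the plate, pushes.
- lamp_head (a point): Underside centre of the round black lamp head on the tube's other (-y) end: 64 mm wide, 72 to 106 mm above the bench; needs no handling.
- objective_a: Loose black microscope objective standing on the bench, 30 mm diameter, 48 mm high; origin under its centre. Leave it alone.
- objective_b: Loose black objective, 30 mm diameter, 40 mm high; origin under its centre. Leave it alone.
- petri_dish: Clear specimen dish, 90 mm diameter, 16 mm high, near the lamp; origin under its centre. Leave it alone.
- slide_box: Grey slide box 85 x 100 x 34 mm; origin under its centre. Leave it alone.
- oil_bottle: Small amber bottle, 32 mm diameter, 62 mm high; origin under its centre. Leave it alone.
- beaker: Clear beaker, 70 mm diameter, 90 mm high; origin under its centre. Leave it alone.
- screwdriver: Screwdriver, 160 mm long, lying on the bench along its own x. Leave it alone.

How it is judged (in metres and radians):
On the way:
1. the button has been pressed in and the tube slid so that the button is under the sleeve's wall, between the holes (value of joint button above 0.0055 m and value of joint lamp_tube between 0.007 and 0.028 m), for 0.1 s.
At the end, for the whole second after the job is handed in: The button stands up in the free hole (pressed in by less than 1.5 mm, the tube pushed in by more than 27.5 mm) and is let go (value of joint button below 0.0015 m and value of joint lamp_tube above 0.0275 m); the robot touches nothing.
It fails at once if the fingers press on the lamp stand, its tube or its button with more than 28 N (contact force between the fingers and stand above 28 N).
It fails at once if the arm bumps the lamp stand with more than 28 N (contact force between the arm and stand above 28 N).
It fails at once if a bystander is moved by more than 20 mm (distance of any of objective_a, objective_b, petri_dish, slide_box, oil_bottle, beaker, screwdriver from where it was at the start of the episode above 0.02 m).
It also fails if it takes over 40 s, if anything falls off the work surface, if the arm or the gripper's body presses on something with over 40 N, if the wrist force passes 120 N, or if a joint passes its speed limit or range.

### The arm

A 6-joint arm with a two-finger parallel gripper is mounted at the origin on the work surface. World frame = base frame: x ahead of the robot, y to its left, z up, the work surface at z = 0. Lengths are in m, angles in degrees, forces in N, time in s.
With the tool pointing down it reaches from about 0.35 to 0.875 m from the base axis. Payload 4.2 kg.
Tool frame: the origin (TCP) lies midway between the tips of the shut fingers; the grasp point (between the pads) lies 19 mm behind it; z points along the fingers, y is the direction in which the jaws open and shut (so a half turn about z gives the same grasp; the last joint's range is limited). The gripper opens to 87 mm and grips with 3 to 60 N. Pads are 19 mm wide; open, the fingers measure 117 mm over their backs; the gripper's body (75 mm by 190 mm) begins 51 mm behind the grasp point.
Start: joints at [89.129, 22.042, 0.453, 0, -68.411, -14.817], TCP at [0.169, 0.602, 0.223] pointing down, gripper open.
Joint ranges: [-179.83, 179.83], [-69.29, 118.12], [-61.27, 80.66], [-181.25, 117.63], [-171.15, -9.14], [-177.46, 177.46]. Speed limits (degrees/s): [159.86, 159.86, 180, 180, 180, 180].

### API

Orientations are given as a 3x3 rotation matrix whose columns are the frame's x, y, z axes.
In Python, from station import r gives the robot as it stands.
- The arm moves only by the tool carry_out, never from a script. Its argument "steps" is a list of rows, each a list of 2 entries, a list of its own where there are three numbers: the shift along the tool's x, y, z in cm, then the turn about the tool's z in degrees. In form: [[[x, y, z], twist], ...]. A call has 1 to 20 rows; each row is the pose to reach, as a shift and turn from the pose measured when the call began, along the tool's axes at that moment; what a row does not reach only later rows make up. A row lasts 1/10 s, in which the tool goes at most 50 mm and 8.59 degrees, less where a joint would pass 70% of its speed; a pose out of reach is approached as far as the arm can. A call with a gripper value outside its range is refused whole. "gripper" is the gripper's target within -1 to 1 (fully open at 1, half-way at 0, shut at -1), set as the call begins (left out, the last holds). The fingers move at their own pace and stop on an object; the grip force is fixed at half the most. Time passes only in rows, so rows that repeat a pose let the fingers close. It gives the time, the measured TCP pose, the force and the opening at its end, in the units of the state.
- r.sense(): the state, without advancing time (a new reading comes with each control period).
- r.capture(name): name is "scene" or "top" or "wrist"; returns the picture (420x560x3 uint8, red, green, blue); there is no depth.
- r.calibration(name): a dict with "camera_matrix" (3x3 intrinsics, pixels), "world_from_camera" (4x4, takes a point from camera to world coordinates). Camera axes: x right, y up, looking along -z (the intrinsics and any distortion apply to the point x, -y, -z); pixel columns grow to the right and rows downward; lengths in m; the calibration is good to about 2 mm. A picture is of the moment at which its call begins: read the wrist's pose just before it. calibration takes no time and is no camera call; for the wrist camera it gives the pose at the moment of the call.
- r.finish_job(): hands the job in, once; it reports no verdict.
Trained networks look in the newest picture that a camera, given by its name, has taken for a name from the list of things; names that differ only in an ending like _2 or _b are one class to them, and where a whole thing is asked for, a point or a joint stands for the part that bears it (a point fixed in the world has none). Each returns a list of dicts, best first, with "confidence" (0 to 1); they miss things now and then, are a little off and sometimes report something else, mostly with a low value. They report only what shows in the picture. A call takes as long as a camera call.
- r.cut_out(camera, target): "pixels" (420x560 bool, what is visible of it).
- r.place_of(camera, target): "centre" ([x, y, z] in m, in world coordinates, good to about 4 mm: a listed point, or the origin of a listed thing).
The state is a dict: "time_s": time; "joints": joint angles; "joint_velocities": joint speeds; "effort": joint torques, N m; "tcp_pos": TCP position; "ee_rot": TCP orientation; "wrist_force": force on the tool from outside, world axes, zero at the start; "moment": the same for the moment, N m; "gripper_width": opening from 0.0 (shut) to 1.0 (fully open).
Only numpy, scipy, OpenCV 4.12 (cv2) and the standard library are available. Lean on these libraries where they do the work, as an engineer would, in place of code of your own. Each camera call takes 0.05 s, during which the arm holds its last target. There are 200 camera calls.

## Working session

There is one attempt and no reset: what is moved stays moved. The work goes in short steps, Python scripts to look and compute and a tool call to move; the robot and the scene stay as the last step left them, time stands still between calls to the robot, and variables do not carry over. Pictures are saved under pics/ and viewed, about 8 in all and at most 12, crops included, and the job is handed in when it is done.

Besides the shell and the picture viewer there is one more tool, called after "Request:" in YAML: its name, and indented under it one key for each argument. carry_out: Moves the arm, as the interface text tells. Its arguments: {"type":"object","properties":{"steps":{"type":"array","items":{"type":"array"}},"gripper":{"type":"number"}},"required":["steps"]}

```bash
ls; mkdir -p pics; cat > h.py <<'E'
from station import r
import numpy as np, cv2
np.set_printoptions(precision=4,suppress=True)
def save(cam,name,crop=None,scale=1):
    im=r.capture(cam)[:,:,::-1]
    if crop: im=im[crop[1]:crop[3],crop[0]:crop[2]]
    cv2.imwrite('pics/'+name,cv2.resize(im,None,fx=scale,fy=scale,interpolation=cv2.INTER_CUBIC))
def proj(cam,p):
    c=r.calibration(cam);q=np.linalg.inv(c['world_from_camera'])@np.append(p,1);v=c['camera_matrix']@[q[0],-q[1],-q[2]]
    return v[:2]/v[2]
def ray(cam,uv,z):
    c=r.calibration(cam);T=np.array(c['world_from_camera']);d=np.linalg.solve(c['camera_matrix'],[*uv,1]);d=T[:3,:3]@[d[0],-d[1],-d[2]];o=T[:3,3]
    return o+d*(z-o[2])/d[2]
E
python3 - <<'E'
from h import *
s=r.sense();print(s)
a=[]
for c in ['scene','top','wrist']:
    im=r.capture(c)[:,:,::-1];cv2.imwrite(f'pics/0{c}.png',im)
    print(c,r.calibration(c)['world_from_camera'][:3,3] if hasattr(r.calibration(c)['world_from_camera'],'shape') else r.calibration(c))
    for t in ['stand','button_top','push_plate','lamp_head','first_hole']+(['objective_a','petri_dish','slide_box','oil_bottle','beaker','screwdriver'] if c=='top' else []):
        print(t,[(np.round(d['centre'],4),round(d['confidence'],2)) for d in r.place_of(c,t)])
E
```

```text
pics
{'time_s': 0.0, 'joints': array([ 89.1292,  22.0899,   0.3802,  -0.0308, -68.4106, -14.8158]), 'joint_velocities': array([-0.0658, -0.0626, -0.0469,  0.0998, -0.0254, -0.0114]), 'effort': array([ -0.0002, -39.0666,  18.7409,   4.2199,   0.011 ,  -0.0002]), 'tcp_pos': array([0.1688, 0.6011, 0.2215]), 'ee_rot': array([[ 0.9627, -0.2706, -0.0005],
       [-0.2706, -0.9627, -0.0021],
       [ 0.0001,  0.0022, -1.    ]]), 'wrist_force': array([ 1.0216, -0.1774, -0.2689]), 'moment': array([-0.018 ,  0.0023,  0.0376]), 'gripper_width': 0.9969567754062442}
scene [0.935  0.7132 0.7623]
stand [(array([ 0.5649,  0.0161, -0.0051]), 0.81)]
button_top []
push_plate [(array([0.5189, 0.1473, 0.1388]), 0.95)]
lamp_head [(array([ 0.6268, -0.1564,  0.0705]), 0.62)]
first_hole [(array([0.5457, 0.0834, 0.1045]), 0.9)]
top [ 0.2638 -0.0503  1.4709]
stand [(array([ 0.5635,  0.0192, -0.0004]), 0.7), (array([ 0.6348, -0.1833, -0.0023]), 0.65)]
button_top []
push_plate [(array([0.5194, 0.1496, 0.1377]), 0.81)]
lamp_head [(array([ 0.6288, -0.1545,  0.074 ]), 0.68)]
first_hole [(array([0.5459, 0.0854, 0.1013]), 0.73)]
objective_a [(array([ 0.485 , -0.0213,  0.    ]), 0.58), (array([0.6468, 0.08  , 0.0061]), 0.44)]
petri_dish [(array([ 0.6366, -0.1817,  0.0032]), 0.84)]
slide_box [(array([0.541 , 0.381 , 0.0007]), 0.81)]
oil_bottle [(array([ 0.6791,  0.0102, -0.0001]), 0.47)]
beaker [(array([ 0.4916, -0.5279,  0.0007]), 0.78)]
screwdriver [(array([ 0.3105, -0.367 ,  0.0047]), 0.51)]
wrist [0.2415 0.5823 0.3842]
stand []
button_top []
push_plate []
lamp_head []
first_hole []
```

View pics/0scene.png

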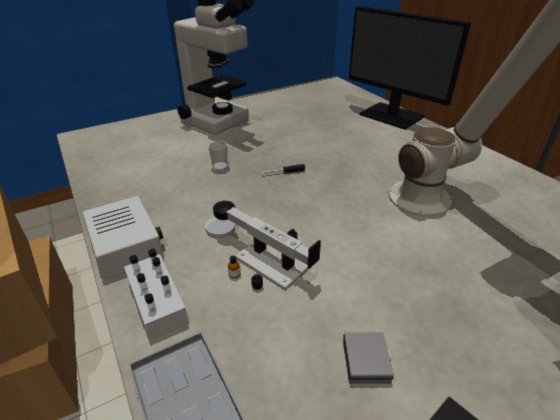

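```bash
python3 - <<'E'
from h import *
for p in [[.5458,.0844,.109],[.519,.1485,.138],[.628,-.155,.072]]:print(proj('scene',p),proj('top',p))
E
```

```text
[292.2199 242.5374] [236.097  196.9558]
[316.3496 245.1063] [212.4831 204.7244]
[224.2058 213.8745] [316.9222 170.6718]
```

The scene picture shows the stand at about (270,245). The button is near (292,242), the free hole near (280,237) and the black plate near (315,250), and the networks agree with these positions. I'll move the open gripper above the stand, with its jaw axis along the stand's y.

Request:
carry_out:
  steps:
    - [[2, 1.5, -0.2], -2]
    - [[5, 3.8, -0.5], -4]
    - [[8.5, 6.4, -0.8], -6]
    - [[12, 9.1, -1], -9]
    - [[15.5, 11.8, -1.5], -12]
    - [[19, 14.4, -2], -15]
    - [[22.5, 17.1, -2], -18]
    - [[26, 19.7, -2.5], -21]
    - [[29.5, 22.4, -2.5], -24]
    - [[33, 25, -3], -27]
    - [[36.5, 27.7, -3], -30]
    - [[40, 30.3, -3], -33]
    - [[43.5, 33, -3], -35.5]
    - [[46.5, 35.2, -3], -35.5]
    - [[48.1, 36.5, -3], -35.5]
    - [[48.1, 36.5, -3], -35.5]
    - [[48.1, 36.5, -3], -35.5]
  gripper: 0.39

```text
time_s: 2.9
tcp_pos: [0.5333, 0.12, 0.2524]
ee_rot: [[0.941, 0.338, -0.0], [0.338, -0.941, 0.0], [-0.0, -0.0, -1.0]]
wrist_force: [-0.2, 0.8, 0.6]
gripper_width: 0.696
```

```bash
python3 - <<'E'
from h import *
s=r.sense();print(s['time_s'],s['tcp_pos'],s['ee_rot'],s['wrist_force'],s['gripper_width'],s['joints'])
save('wrist','1wrist.png')
for t in ['stand','button_top','push_plate','first_hole']:
    print(t,[(np.round(d['centre'],4),round(d['confidence'],2)) for d in r.place_of('wrist',t)])
for p in [[.5458,.0844,.109],[.519,.1485,.138]]:print(proj('wrist',p))
E
```

```text
2.9 [0.5333 0.12   0.2524] [[ 0.9412  0.3379 -0.0004]
 [ 0.3379 -0.9412  0.0001]
 [-0.0003 -0.0002 -1.    ]] [-0.1684  0.766   0.6151] 0.6956581384691383 [ 29.6738  13.2261  -7.8417  -0.0149 -68.9494  80.0809]
stand [(array([0.5636, 0.0198, 0.0013]), 0.65)]
button_top [(array([0.5417, 0.0841, 0.1085]), 0.72)]
push_plate [(array([0.5246, 0.1496, 0.138 ]), 0.6), (array([ 0.636 , -0.185 , -0.0002]), 0.29)]
first_hole [(array([0.5419, 0.086 , 0.1039]), 0.72)]
[312.1027 201.0397]
[237.1167 212.835 ]
```

View pics/1wrist.png

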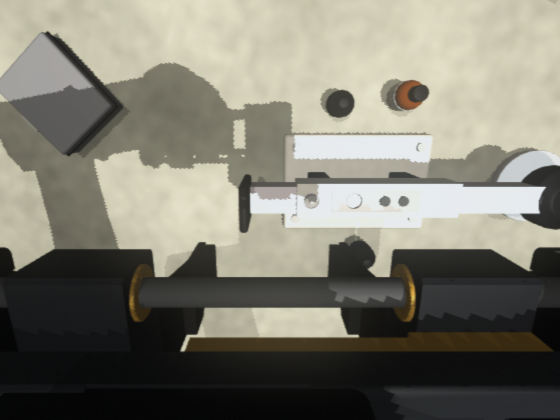

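The wrist picture shows the button at about (311,201) and the free hole at about (354,201). The plate's outer edge is at x≈240 and the tube lies along the image rows, so the yaw is good.

```bash
python3 - <<'E'
from h import *
im=cv2.imread('pics/1wrist.png');c=cv2.resize(im[160:250,220:440],None,fx=3.6,fy=3.6,interpolation=cv2.INTER_CUBIC);cv2.imwrite('pics/1crop.png',c)
e=np.array([-.338,.941]);n=np.array([.941,.338]);t=r.sense()['tcp_pos'][:2]
for nm,uv,z in [('btn',(311,201),.109),('hole',(354,201),.104),('plate',(241,203),.138),('lampend',(530,200),.106)]:
    p=ray('wrist',uv,z);print(nm,p,'along',(p[:2]-t)@e,'across',(p[:2]-t)@n)
E
```

```text
btn [0.5455 0.0854 0.109 ] along -0.037836540715535084 across -0.0002568978773644634
hole [0.5588 0.0448 0.104 ] along -0.08056766073107924 across -0.001472589481955532
plate [0.5286 0.1481 0.138 ] along 0.026834823836434943 across 0.005087052781297912
lampend [ 0.6179 -0.1152  0.106 ] along -0.25114904702456314 across 0.00010879690488635089
```

View pics/1crop.png

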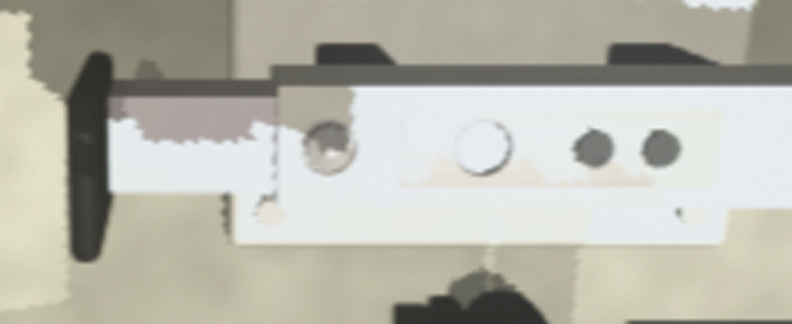

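The hole spacing comes to about 42 mm. Seen from the button, the plate's outer face is about 67–68 mm away, which agrees with the given 68 mm. I'll descend 3 mm back along y so that the rear finger clears the plate.

Request:
carry_out:
  steps:
    - [[0, -0.3, 1], 0]
    - [[0, -0.3, 3], 0]
    - [[0, -0.3, 5.5], 0]
    - [[0, -0.3, 8], 0]
    - [[0, -0.3, 10.5], 0]
    - [[0, -0.3, 12], 0]
    - [[0, -0.3, 13], 0]
    - [[0, -0.3, 13.4], 0]
    - [[0, -0.3, 13.4], 0]

```text
time_s: 4.05
tcp_pos: [0.5318, 0.1242, 0.1185]
ee_rot: [[0.94, 0.341, -0.0], [0.341, -0.94, -0.0], [-0.0, 0.0, -1.0]]
wrist_force: [0.2, -0.5, -0.5]
gripper_width: 0.691
```

```bash
python3 - <<'E'
from h import *
s=r.sense();print(s['time_s'],s['tcp_pos'],s['wrist_force'],s['gripper_width'])
a=r.capture('wrist')[:,:,::-1]; b=r.capture('scene')[:,:,::-1]
a=cv2.resize(a[100:380,150:450],None,fx=1.6,fy=1.6,interpolation=cv2.INTER_CUBIC)
b=cv2.resize(b[195:295,230:340],(300,448*300//480),interpolation=cv2.INTER_CUBIC)
o=np.zeros((448,780,3),np.uint8);o[:,:480]=a;o[:b.shape[0],480:]=b;cv2.imwrite('pics/2.png',o)
E
```

```text
4.05 [0.5318 0.1242 0.1185] [ 0.2214 -0.4629 -0.4611] 0.6909613671366668
```

View pics/2.png

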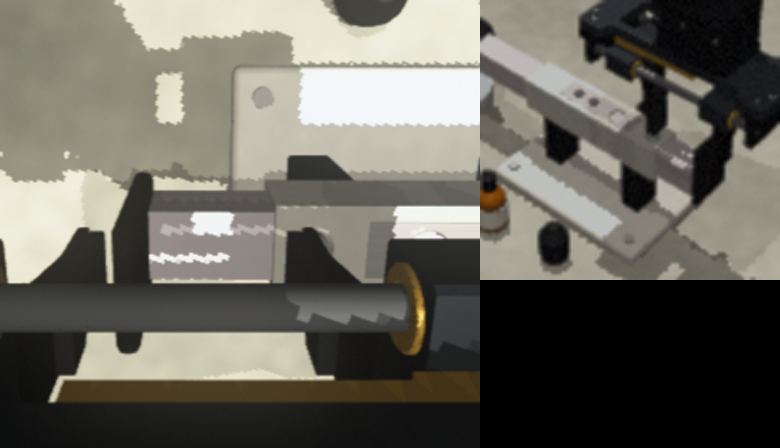

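```bash
python3 - <<'E'
from h import *
s=r.sense();R=s['ee_rot'];t=s['tcp_pos']
f=lambda p:(np.array(proj('wrist',p))-[150,100])*1.6
for x in (.0095,-.0095):
  for y in (-.045,-.030,.030,.045):
    for z in (0,-.03): print(x,y,z,f(t+R@[x,y,z]))
b=np.array([.5455,.0854,.109]);print('btn',f(b),R.T@(b-t)); print('plate',R.T@(b+[-.338*.068,.941*.068,.029]-t))
E
```

```text
0.0095 -0.045 0 [ 59.0458 237.3848]
0.0095 -0.045 -0.03 [ 31.896  278.6481]
0.0095 -0.03 0 [104.2372 237.291 ]
0.0095 -0.03 -0.03 [ 86.1285 278.5353]
0.0095 0.03 0 [284.9968 236.9159]
0.0095 0.03 -0.03 [303.0494 278.0838]
0.0095 0.045 0 [330.1851 236.8222]
0.0095 0.045 -0.03 [357.2773 277.9709]
-0.0095 -0.045 0 [ 63.0466 289.2117]
-0.0095 -0.045 -0.03 [ 37.5965 339.0813]
-0.0095 -0.03 0 [106.9455 289.1203]
-0.0095 -0.03 -0.03 [ 89.978  338.9718]
-0.0095 0.03 0 [282.535  288.7545]
-0.0095 0.03 -0.03 [299.4959 338.5337]
-0.0095 0.045 0 [326.431  288.6631]
-0.0095 0.045 -0.03 [351.8733 338.4242]
btn [309.7546 253.1843] [-0.001   0.0411  0.0105]
plate [-0.0008 -0.0269 -0.0184]
```

```bash
python3 - <<'E'
from h import *
a=r.capture('wrist')[:,:,::-1]
a=(255*(a/255.)**0.45).astype(np.uint8)
L=cv2.resize(a[225:345,180:260],(390,585),interpolation=cv2.INTER_CUBIC);Q=cv2.resize(a[225:345,310:390],(390,585),interpolation=cv2.INTER_CUBIC)
cv2.imwrite('pics/3.png',np.hstack([L,Q]))
E
```

```text
(no output)
```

View pics/3.png

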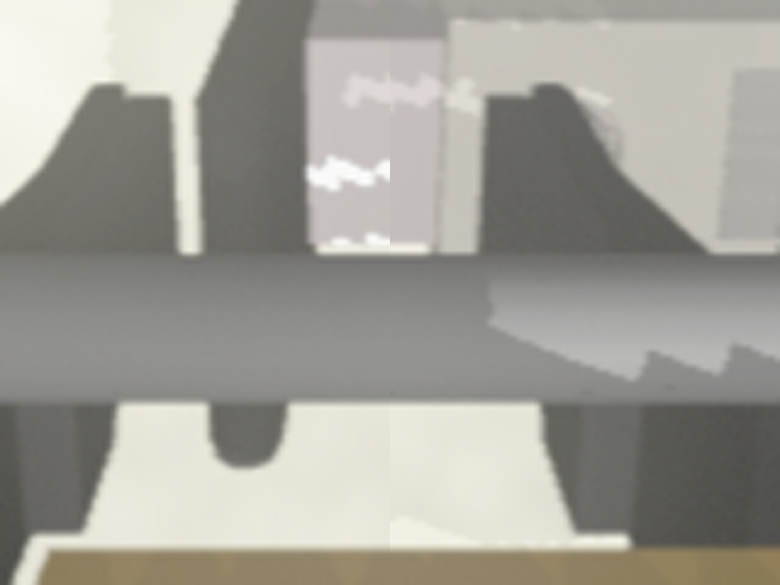

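The zoom shows the fingertips are only about 9 mm thick. The left one sits 2.8 mm behind the plate, and the button pokes out beyond the right one. I'll open the gripper to about 64 mm and shift so the tip covers the button.

Request:
carry_out:
  steps:
    - [[0.1, 0, 0], 0]
    - [[0.1, 0, 0], 0]
    - [[0.1, 0.15, 0], 0]
    - [[0.1, 0.35, 0], 0]
    - [[0.1, 0.35, 0.3], 0]
    - [[0.1, 0.35, 0.6], 0]
    - [[0.1, 0.35, 0.9], 0]
    - [[0.1, 0.35, 0.9], 0]
    - [[0.1, 0.35, 0.9], 0]
  gripper: 0.47

```text
time_s: 5.1
tcp_pos: [0.5346, 0.1214, 0.1105]
ee_rot: [[0.94, 0.341, 0.002], [0.341, -0.94, 0.001], [0.002, -0.0, -1.0]]
wrist_force: [-0.5, 1.1, 0.4]
gripper_width: 0.732
```

```bash
python3 - <<'E'
from h import *
s=r.sense();print(s['time_s'],s['tcp_pos'],s['wrist_force'],s['gripper_width'],s['ee_rot'].T@s['wrist_force'])
b=np.array([.5455,.0854,.109]);print('btn',s['ee_rot'].T@(b-s['tcp_pos']))
E
```

```text
5.1 [0.5346 0.1214 0.1105] [-0.4688  1.0791  0.3869] 0.7322979318155346 [-0.0722 -1.1744 -0.3869]
btn [-0.002   0.0375  0.0015]
```

Request:
carry_out:
  steps:
    - [[-0.2, 0, 0.1], 0]
    - [[-0.2, 0, 0.25], 0]
    - [[-0.2, 0, 0.4], 0]
    - [[-0.2, 0, 0.5], 0]
    - [[-0.2, 0, 0.5], 0]

```text
time_s: 5.6
tcp_pos: [0.5328, 0.1207, 0.1056]
ee_rot: [[0.94, 0.341, 0.002], [0.341, -0.94, 0.001], [0.002, -0.0, -1.0]]
wrist_force: [-1.3, 0.0, 1.3]
gripper_width: 0.737
```

```bash
cat > st.py <<'E'
from h import *
s=r.sense();b=np.array([.5455,.0854,.109])
print(s['time_s'],s['tcp_pos'],'Ftool',s['ee_rot'].T@s['wrist_force'],'btn in tool mm',1e3*(s['ee_rot'].T@(b-s['tcp_pos'])))
E
python3 st.py
```

```text
5.6 [0.5328 0.1207 0.1056] Ftool [-1.1708 -0.4489 -1.347 ] btn in tool mm [-0.1272 37.5237 -3.3904]
```

Request:
carry_out:
  steps:
    - [[0, 0, 0.05], 0]
    - [[0, 0, 0.1], 0]
    - [[0, 0, 0.1], 0]

```text
time_s: 5.9
tcp_pos: [0.5329, 0.1207, 0.1046]
ee_rot: [[0.94, 0.341, 0.002], [0.341, -0.94, 0.001], [0.002, -0.0, -1.0]]
wrist_force: [-0.3, -0.3, 3.9]
gripper_width: 0.736
```

```bash
python3 st.py
```

```text
5.9 [0.5329 0.1207 0.1046] Ftool [-0.4056  0.1275 -3.9509] btn in tool mm [-0.1558 37.5196 -4.3571]
```

Request:
carry_out:
  steps:
    - [[0, 0, 0.05], 0]
    - [[0, 0, 0.1], 0]
    - [[0, 0, 0.1], 0]

```text
time_s: 6.2
tcp_pos: [0.5329, 0.1207, 0.1043]
ee_rot: [[0.94, 0.341, 0.002], [0.341, -0.94, 0.001], [0.002, 0.0, -1.0]]
wrist_force: [-2.6, -0.8, 6.1]
gripper_width: 0.731
```

```bash
python3 st.py
```

```text
6.2 [0.5329 0.1207 0.1043] Ftool [-2.7456 -0.0985 -6.0907] btn in tool mm [-0.2235 37.5201 -4.654 ]
```

The finger is on the sleeve's top at z=0.1043 (expected 0.104) with 6 N, so the button is flush. Next I'll push along tool y while holding the light downward pressure.

Request:
carry_out:
  steps:
    - [[0, 0.05, 0.08], 0]
    - [[0, 0.1, 0.08], 0]
    - [[0, 0.15, 0.08], 0]
    - [[0, 0.2, 0.08], 0]
    - [[0, 0.25, 0.08], 0]
    - [[0, 0.3, 0.08], 0]

```text
time_s: 6.8
tcp_pos: [0.5344, 0.119, 0.1044]
ee_rot: [[0.94, 0.342, 0.004], [0.342, -0.94, 0.002], [0.005, -0.001, -1.0]]
wrist_force: [-2.9, 3.9, 6.1]
gripper_width: 0.733
```

```bash
python3 st.py
```

```text
6.8 [0.5344 0.119  0.1044] Ftool [-1.331  -4.6872 -6.1033] btn in tool mm [-1.0571 35.3338 -4.6495]
```

Request:
carry_out:
  steps:
    - [[-0.05, 0.1, 0.08], 0]
    - [[-0.05, 0.18, 0.08], 0]
    - [[-0.05, 0.26, 0.08], 0]
    - [[-0.05, 0.34, 0.08], 0]
    - [[-0.05, 0.4, 0.08], 0]

```text
time_s: 7.3
tcp_pos: [0.5359, 0.1162, 0.1044]
ee_rot: [[0.94, 0.342, 0.006], [0.342, -0.94, 0.004], [0.007, -0.002, -1.0]]
wrist_force: [-2.7, 4.0, 6.2]
gripper_width: 0.731
```

```bash
python3 st.py
```

```text
7.3 [0.5359 0.1162 0.1044] Ftool [-1.1182 -4.6843 -6.2352] btn in tool mm [-1.4337 32.2143 -4.6502]
```

Request:
carry_out:
  steps:
    - [[-0.05, 0.15, 0.08], 0]
    - [[-0.08, 0.25, 0.08], 0]
    - [[-0.1, 0.35, 0.08], 0]
    - [[-0.1, 0.45, 0.08], 0]
    - [[-0.1, 0.55, 0.08], 0]
    - [[-0.1, 0.65, 0.08], 0]

```text
time_s: 7.9
tcp_pos: [0.537, 0.1138, 0.1044]
ee_rot: [[0.939, 0.343, 0.008], [0.343, -0.939, 0.01], [0.011, -0.007, -1.0]]
wrist_force: [-9.9, 16.8, 8.3]
gripper_width: 0.733
```

```bash
python3 st.py
```

```text
7.9 [0.537  0.1138 0.1044] Ftool [ -3.4283 -19.2443  -8.2119] btn in tool mm [-1.6558 29.5495 -4.814 ]
```

The push force jumped to 19 N, so the tube is blocked. I'll relax the push and take a look.

Request:
carry_out:
  steps:
    - [[0, -0.15, 0.05], 0]
    - [[0, -0.15, 0.05], 0]

```text
time_s: 8.1
tcp_pos: [0.5369, 0.1162, 0.1045]
ee_rot: [[0.939, 0.344, 0.009], [0.344, -0.939, 0.011], [0.013, -0.008, -1.0]]
wrist_force: [-2.7, 3.9, 5.4]
gripper_width: 0.731
```

```bash
python3 st.py; python3 - <<'E'
from h import *
a=r.capture('wrist')[:,:,::-1];a=(255*(a/255.)**0.5).astype(np.uint8)
cv2.imwrite('pics/4.png',cv2.resize(a[190:350,170:390],None,fx=3.6,fy=3.6,interpolation=cv2.INTER_CUBIC))
for p in ['push_plate','first_hole','button_top','stand']: print(p,[(d['centre'],d['confidence']) for d in r.place_of('wrist',p)])
R=r.sense()['ee_rot'];t=r.sense()['tcp_pos']
f=lambda p:(np.array(proj('wrist',p))-[170,190])*3.6
h=np.array([.5455,.0854,.104]);print('hole',f(h),'plate0',f(h+[-.338*.068,.941*.068,.034]),'plate-8',f(h+[-.338*.06,.941*.06,.034]))
for y in (-.032,-.041,.032,.041):print(f(t+R@[.0095,y,0]))
E
```

```text
8.1 [0.5369 0.1162 0.1045] Ftool [-1.0923 -4.5965 -5.3324] btn in tool mm [-2.4523 31.8781 -4.7468]
push_plate [([0.5249, 0.1442, 0.1399], 0.59)]
first_hole [([0.5423, 0.0875, 0.1058], 0.66)]
button_top []
stand [([0.5645, 0.0195, 0.0025], 0.78)]
hole [576.2212 283.3615] plate0 [ 67.9851 398.5852] plate-8 [133.0006 399.0184]
[148.8781 209.9482]
[ 87.8641 210.0744]
[582.7387 209.0507]
[643.748  208.9245]
```

View pics/4.png

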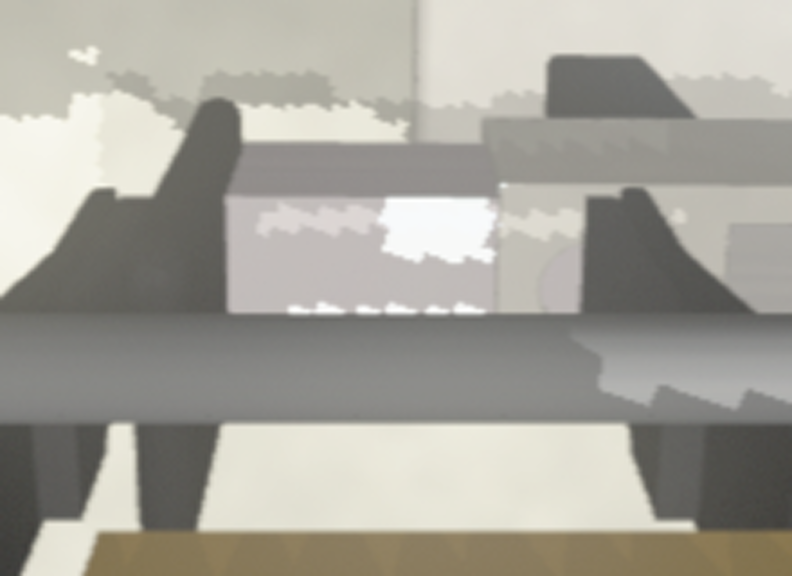

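```bash
python3 - <<'E'
from h import *
e=np.array([-.338,.941])
g=lambda u,v,z: ray('wrist',(u/3.6+170,v/3.6+190),z)
m=g(498,250,.104);p=g(227,250,.1005);h=g(591,283,.104);hl=g(540,283,.104)
for n,q in [('mouth',m),('plate',p),('hole',h),('hole left rim',hl)]:print(n,q,q[:2]@e)
E
```

```text
mouth [0.5465 0.0984 0.104 ] -0.09208503087718013
plate [0.531  0.1364 0.1005] -0.051096920089090725
hole [0.5463 0.0833 0.104 ] -0.10623514636290034
hole left rim [0.5437 0.0905 0.104 ] -0.0985708440471825
```

```bash
python3 - <<'E'
from h import *
e=np.array([-.338,.941]);s=r.sense();R=s['ee_rot'];t=s['tcp_pos'];print('tcp along',t[:2]@e,t, R.T@s['wrist_force'])
f=lambda p:(np.array(proj('wrist',p))-[170,190])*3.6
g=lambda u,v,z: ray('wrist',(u/3.6+170,v/3.6+190),z)
for x in(.0095,-.0095,-.022):
  for z in (0,-.017,-.034):print(x,z,f(t+R@[x,-.0319,z]))
for uv in [(137,480),(198,480),(215,425),(240,110),(150,190),(155,190)]:
  q=g(*uv,.138);print(uv,q,q[:2]@e,R.T@(q-t))
for d in r.place_of('wrist','push_plate'):print(d)
for c in ['scene','top']:
  r.capture(c);print([(d['centre'],np.array(d['centre'])[:2]@e) for d in r.place_of(c,'push_plate')])
E
```

```text
tcp along -0.07237272654614009 [0.5371 0.116  0.1045] [-1.202  -4.749  -4.8085]
0.0095 0 [149.556  209.9468]
0.0095 -0.017 [126.9543 258.3459]
0.0095 -0.034 [ 99.0871 318.0205]
-0.0095 0 [156.0197 326.5723]
-0.0095 -0.017 [134.7829 385.2317]
-0.0095 -0.034 [108.7719 457.0782]
-0.022 0 [160.0742 399.7284]
-0.022 -0.017 [139.6698 464.4392]
-0.022 -0.034 [114.7818 543.3697]
(137, 480) [0.5145 0.1381 0.138 ] -0.04399443247223572 [-0.0132 -0.0287 -0.0334]
(198, 480) [0.5172 0.1309 0.138 ] -0.051646076055767064 [-0.0132 -0.0211 -0.0335]
(215, 425) [0.5253 0.1313 0.138 ] -0.05400865191127393 [-0.0054 -0.0187 -0.0334]
(240, 110) [0.5649 0.1412 0.138 ] -0.058091178344624746 [ 0.0352 -0.0144 -0.0329]
(150, 190) [0.552 0.148 0.138] -0.04732740924601079 [ 0.0254 -0.0252 -0.0329]
(155, 190) [0.5522 0.1474 0.138 ] -0.04791248970408344 [ 0.0254 -0.0246 -0.0329]
{'centre': [0.5249, 0.1442, 0.1399], 'confidence': 0.59}
[([0.5229, 0.1452, 0.1358], np.float64(-0.040107000000000025))]
[([0.5225, 0.1418, 0.1384], np.float64(-0.043171200000000014)), ([0.6332, -0.1856, -0.0006], np.float64(-0.3886712)), ([0.3109, -0.365, 0.0041], np.float64(-0.4485492))]
```

The plate is about 3 mm from the rear finger after the back-off, and the tube has moved about 5–6 mm, so it is in the middle of the cam. Much of the 19 N was probably the front finger rubbing on the sleeve. I'll push again with less down force.

Request:
carry_out:
  steps:
    - [[-0.1, 0.1, 0.01], 0]
    - [[-0.15, 0.2, 0.01], 0]
    - [[-0.15, 0.25, 0.01], 0]
    - [[-0.15, 0.3, 0.01], 0]
    - [[-0.15, 0.35, 0.01], 0]

```text
time_s: 9.1
tcp_pos: [0.5372, 0.1137, 0.1046]
ee_rot: [[0.939, 0.343, 0.011], [0.343, -0.939, 0.014], [0.015, -0.01, -1.0]]
wrist_force: [-4.3, 10.5, 4.0]
gripper_width: 0.736
```

```bash
python3 st.py
```

```text
9.1 [0.5372 0.1137 0.1046] Ftool [ -0.3515 -11.3567  -3.8662] btn in tool mm [-1.865  29.425  -4.7084]
```

Request:
carry_out:
  steps:
    - [[-0.05, 0.15, 0.02], 0]
    - [[-0.05, 0.2, 0.02], 0]
    - [[-0.05, 0.25, 0.02], 0]
    - [[-0.05, 0.25, 0.02], 0]

```text
time_s: 9.5
tcp_pos: [0.5373, 0.1136, 0.1047]
ee_rot: [[0.939, 0.343, 0.011], [0.343, -0.939, 0.018], [0.017, -0.013, -1.0]]
wrist_force: [-5.1, 11.6, 6.3]
gripper_width: 0.734
```

```bash
python3 st.py
```

```text
9.5 [0.5373 0.1136 0.1047] Ftool [ -0.706  -12.7381  -6.1448] btn in tool mm [-1.9356 29.2283 -4.7084]
```

```bash
python3 - <<'E'
from h import *
a=r.capture('wrist')[:,:,::-1];b=r.capture('scene')[:,:,::-1]
g=lambda a:(255*(a/255.)**0.5).astype(np.uint8)
A=cv2.resize(g(a)[200:330,195:375],None,fx=4.4,fy=4.4,interpolation=cv2.INTER_CUBIC)
cv2.imwrite('pics/5.png',A)
E
```

```text
(no output)
```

View pics/5.png

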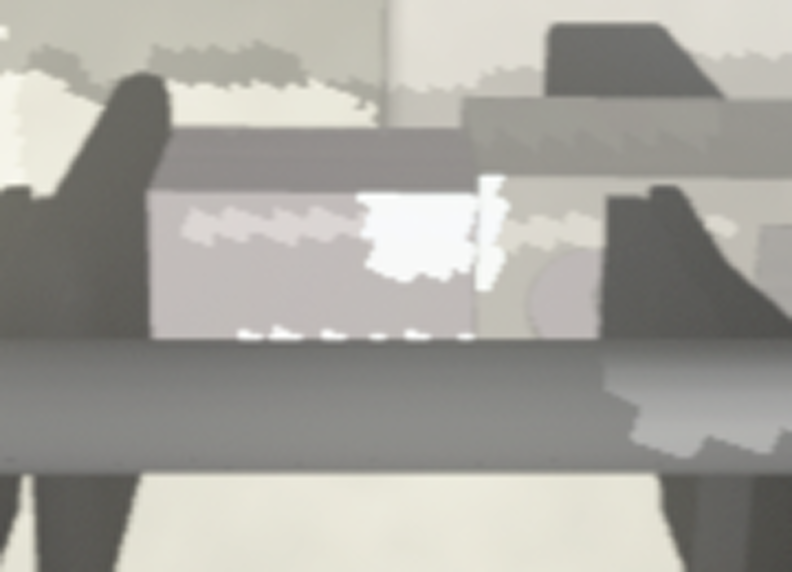

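The hole shows only tube surface left of the finger: its rim is at (530,300) and no pin is visible. The exposed tube is about 40.6 mm against 46 at the start, so s≈5.4 mm and the button is nearly under the wall. I'll unload the front finger a little and keep pushing.

Request:
carry_out:
  steps:
    - [[0, 0.15, -0.02], 0]
    - [[0, 0.25, -0.04], 0]
    - [[0, 0.3, -0.05], 0]
    - [[0, 0.3, -0.05], 0]

```text
time_s: 10.0
tcp_pos: [0.5375, 0.1132, 0.1049]
ee_rot: [[0.939, 0.343, 0.011], [0.343, -0.939, 0.021], [0.017, -0.016, -1.0]]
wrist_force: [-5.2, 11.6, 3.7]
gripper_width: 0.735
```

```bash
python3 st.py
```

```text
10.0 [0.5375 0.1132 0.1049] Ftool [ -0.882  -12.7552  -3.466 ] btn in tool mm [-1.9534 28.7665 -4.635 ]
```

Request:
carry_out:
  steps:
    - [[0, 0.28, -0.05], 0]
    - [[-0.05, 0.28, -0.15], 0]
    - [[-0.1, 0.28, -0.25], 0]
    - [[-0.1, 0.3, -0.3], 0]
    - [[-0.1, 0.3, -0.3], 0]

```text
time_s: 10.5
tcp_pos: [0.5368, 0.1096, 0.1069]
ee_rot: [[0.94, 0.342, 0.009], [0.342, -0.94, 0.021], [0.015, -0.017, -1.0]]
wrist_force: [-2.0, 3.5, -2.4]
gripper_width: 0.737
```

```bash
python3 st.py; python3 - <<'E'
from h import *
a=r.capture('wrist')[:,:,::-1]
g=lambda a:(255*(a/255.)**0.5).astype(np.uint8)
cv2.imwrite('pics/6.png',cv2.resize(g(a)[200:330,195:375],None,fx=4.4,fy=4.4,interpolation=cv2.INTER_CUBIC))
E
```

```text
10.5 [0.5368 0.1096 0.1069] Ftool [-0.7195 -3.9059  2.5002] btn in tool mm [-0.0866 25.6971 -2.4914]
```

View pics/6.png

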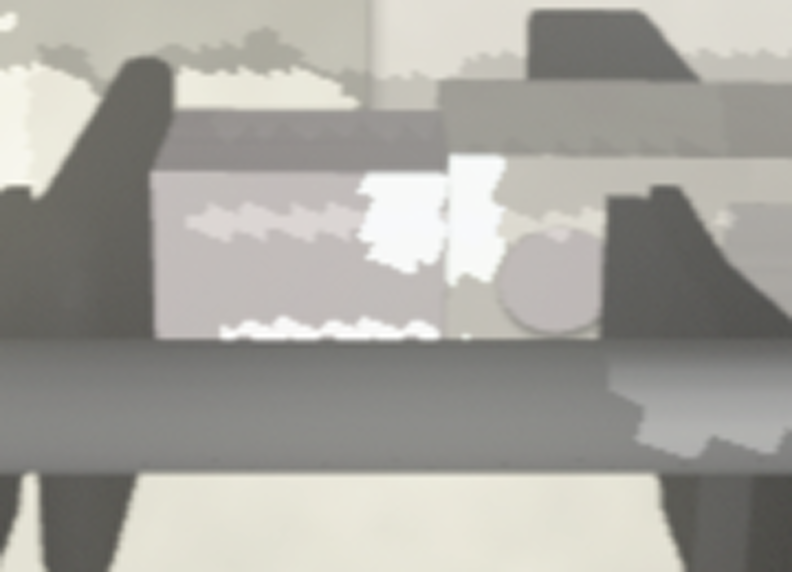

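Lifting the finger freed the tube. The push force fell to 3.9 N and the first hole is now empty at about (555,280), so the button is under the wall at s≈9 mm. I'll lift the front finger clear and push on with the rear finger only.

Request:
carry_out:
  steps:
    - [[0, 0.05, -0.3], 0]
    - [[0, 0.05, -0.7], 0]
    - [[0, 0.05, -1.1], 0]
    - [[0, 0.2, -1.1], 0]
    - [[0, 0.35, -1.1], 0]
    - [[0, 0.5, -1.1], 0]
    - [[0, 0.65, -1.1], 0]
    - [[0, 0.8, -1.1], 0]
    - [[0, 0.95, -1.1], 0]
    - [[0, 1.1, -1.1], 0]
    - [[0, 1.25, -1.1], 0]
    - [[0, 1.4, -1.1], 0]
    - [[0, 1.55, -1.1], 0]
    - [[0, 1.7, -1.1], 0]
    - [[0, 1.85, -1.1], 0]
    - [[0, 2.0, -1.1], 0]
    - [[0, 2.1, -1.1], 0]
    - [[0, 2.15, -1.1], 0]

```text
time_s: 12.35
tcp_pos: [0.5443, 0.0892, 0.1176]
ee_rot: [[0.94, 0.342, 0.009], [0.342, -0.94, 0.021], [0.016, -0.017, -1.0]]
wrist_force: [0.1, 3.7, 1.7]
gripper_width: 0.738
```

```bash
python3 st.py; python3 - <<'E'
from h import *
a=r.capture('wrist')[:,:,::-1]
for p in ['push_plate','first_hole','button_top']: print(p,[(d['centre'],d['confidence']) for d in r.place_of('wrist',p)])
g=lambda a:(255*(a/255.)**0.5).astype(np.uint8)
cv2.imwrite('pics/7.png',cv2.resize(g(a)[190:340,170:390],None,fx=3.6,fy=3.6,interpolation=cv2.INTER_CUBIC))
E
```

```text
12.35 [0.5443 0.0892 0.1176] Ftool [ 1.3435 -3.4439 -1.6009] btn in tool mm [-0.2755  4.0953  8.5378]
push_plate [([0.5341, 0.1203, 0.1361], 0.98)]
first_hole [([0.5399, 0.0834, 0.1075], 0.6)]
button_top []
```

View pics/7.png

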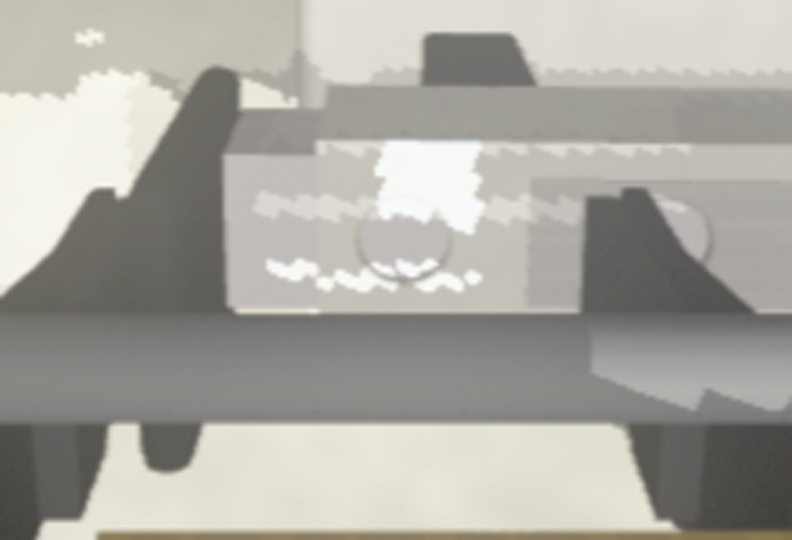

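The second hole's right rim is at (712,235). Scaling by the 15 mm holes gives a spacing of about 41 mm, and the tube now stands at s≈31. I'll approach slowly.

Request:
carry_out:
  steps:
    - [[0, 0.1, 0], 0]
    - [[0, 0.2, 0], 0]
    - [[0, 0.3, 0], 0]
    - [[0, 0.4, 0], 0]
    - [[0, 0.5, 0], 0]
    - [[0, 0.6, 0], 0]
    - [[0, 0.7, 0], 0]
    - [[0, 0.75, 0], 0]
    - [[0, 0.8, 0], 0]

```text
time_s: 13.45
tcp_pos: [0.546, 0.0809, 0.1168]
ee_rot: [[0.94, 0.342, 0.006], [0.341, -0.94, 0.02], [0.013, -0.017, -1.0]]
wrist_force: [-1.2, 1.7, 0.7]
gripper_width: 0.732
```

```bash
python3 st.py
```

```text
13.45 [0.546  0.0809 0.1168] Ftool [-0.5779 -2.0057 -0.7008] btn in tool mm [ 0.9252 -4.244   7.8829]
```

Request:
carry_out:
  steps:
    - [[0, 0.05, 0], 0]
    - [[0, 0.08, 0], 0]
    - [[0, 0.11, 0], 0]
    - [[0, 0.14, 0], 0]
    - [[0, 0.17, 0], 0]
    - [[0, 0.2, 0], 0]
    - [[0, 0.22, 0], 0]
    - [[0, 0.22, 0], 0]

```text
time_s: 14.25
tcp_pos: [0.5466, 0.0789, 0.1167]
ee_rot: [[0.94, 0.342, 0.006], [0.341, -0.94, 0.02], [0.012, -0.017, -1.0]]
wrist_force: [-1.3, 1.1, -0.6]
gripper_width: 0.733
```

```bash
python3 st.py; python3 - <<'E'
from h import *
for c in ['wrist','scene']:
  r.capture(c);print(c,[(d['centre'],d['confidence']) for d in r.place_of(c,'button_top')])
E
```

```text
14.25 [0.5466 0.0789 0.1167] Ftool [-0.817  -1.4847  0.5765] btn in tool mm [ 1.1178 -6.374   7.775 ]
wrist [([0.5553, 0.0465, 0.1082], 0.43)]
scene []
```

Request:
carry_out:
  steps:
    - [[0, 0.05, 0], 0]
    - [[0, 0.08, 0], 0]
    - [[0, 0.1, 0], 0]
    - [[0, 0.12, 0], 0]
    - [[0, 0.12, 0], 0]

```text
time_s: 14.95
tcp_pos: [0.547, 0.0777, 0.1166]
ee_rot: [[0.94, 0.342, 0.006], [0.341, -0.94, 0.02], [0.012, -0.017, -1.0]]
wrist_force: [0.1, 2.0, -0.6]
gripper_width: 0.736
```

```bash
python3 st.py
```

```text
14.95 [0.547  0.0777 0.1166] Ftool [ 0.7448 -1.8763  0.6288] btn in tool mm [ 1.1117 -7.6608  7.78  ]
```

Request:
carry_out:
  steps:
    - [[0, 0.04, 0], 0]
    - [[0, 0.06, 0], 0]
    - [[0, 0.08, 0], 0]
    - [[0, 0.1, 0], 0]
    - [[0, 0.1, 0], 0]

```text
time_s: 15.45
tcp_pos: [0.5473, 0.0769, 0.1166]
ee_rot: [[0.94, 0.342, 0.006], [0.341, -0.94, 0.02], [0.012, -0.017, -1.0]]
wrist_force: [-1.2, 2.3, 0.1]
gripper_width: 0.736
```

```bash
python3 st.py; python3 - <<'E'
from h import *
a=r.capture('wrist')[:,:,::-1]
print([(d['centre'],d['confidence']) for d in r.place_of('wrist','button_top')])
g=lambda a:(255*(a/255.)**0.7).astype(np.uint8)
cv2.imwrite('pics/8.png',cv2.resize(g(a)[190:340,190:390],None,fx=4,fy=4,interpolation=cv2.INTER_CUBIC))
E
```

```text
15.45 [0.5473 0.0769 0.1166] Ftool [-0.3783 -2.592  -0.0236] btn in tool mm [ 1.1201 -8.4828  7.788 ]
[([0.556, 0.0449, 0.1103], 0.56)]
```

View pics/8.png

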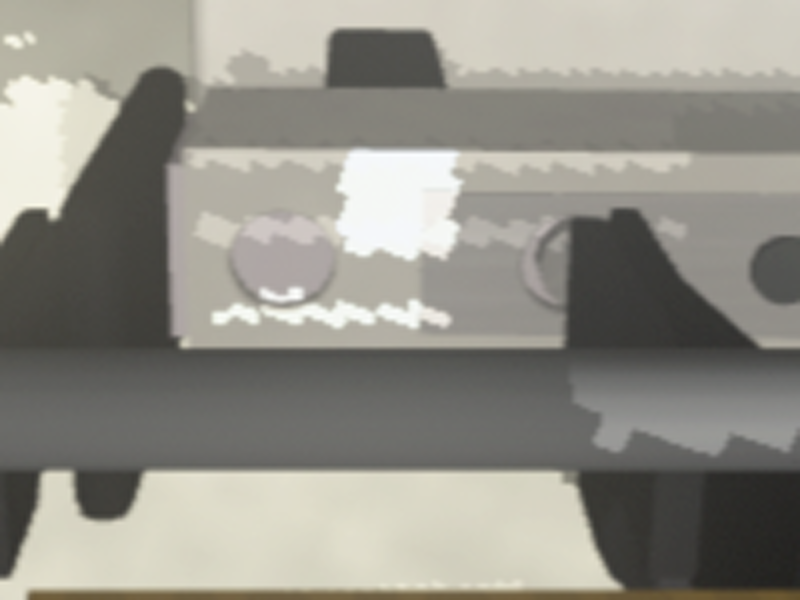

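In the second hole (left rim at x≈522) there is now a full-width dark pin edge at x≈538, about 13 mm tall. That fits a button standing up at the forward end of its play. I'll let go, lift and check.

Request:
carry_out:
  steps:
    - [[0, -0.15, 0], 0]
    - [[0, -0.4, 0], 0]
    - [[0, -0.5, -0.3], 0]
    - [[0, -0.5, -1], 0]
    - [[0, -0.5, -2.5], 0]
    - [[0, -0.5, -4.5], 0]
    - [[0, -0.5, -7], 0]
    - [[0, -0.5, -9], 0]
    - [[0, -0.5, -10], 0]
    - [[0, -0.5, -10], 0]
    - [[0, -0.5, -10], 0]

```text
time_s: 16.65
tcp_pos: [0.5445, 0.0795, 0.216]
ee_rot: [[0.94, 0.341, 0.005], [0.341, -0.94, 0.02], [0.011, -0.017, -1.0]]
wrist_force: [-1.0, -0.6, -0.3]
gripper_width: 0.731
```

```bash
python3 st.py; python3 - <<'E'
from h import *
e=np.array([-.338,.941])
a=r.capture('wrist')[:,:,::-1]
for p in ['button_top','first_hole','push_plate']:print(p,[(d['centre'],np.array(d['centre'])[:2]@e,d['confidence']) for d in r.place_of('wrist',p)])
cv2.imwrite('pics/9.png',cv2.resize(a[130:260,210:410],None,fx=4,fy=4,interpolation=cv2.INTER_CUBIC))
E
```

```text
16.65 [0.5445 0.0795 0.216 ] Ftool [-1.1006  0.2019  0.3071] btn in tool mm [  1.8072  -3.3886 107.1102]
button_top [([0.5546, 0.0432, 0.1092], np.float64(-0.1468036), 0.64)]
first_hole [([0.5406, 0.0864, 0.1048], np.float64(-0.1014204), 0.61)]
push_plate [([0.5379, 0.1099, 0.1386], np.float64(-0.07839430000000004), 0.61), ([0.6467, 0.0742, 0.0057], np.float64(-0.14876240000000004), 0.54)]
```

View pics/9.png

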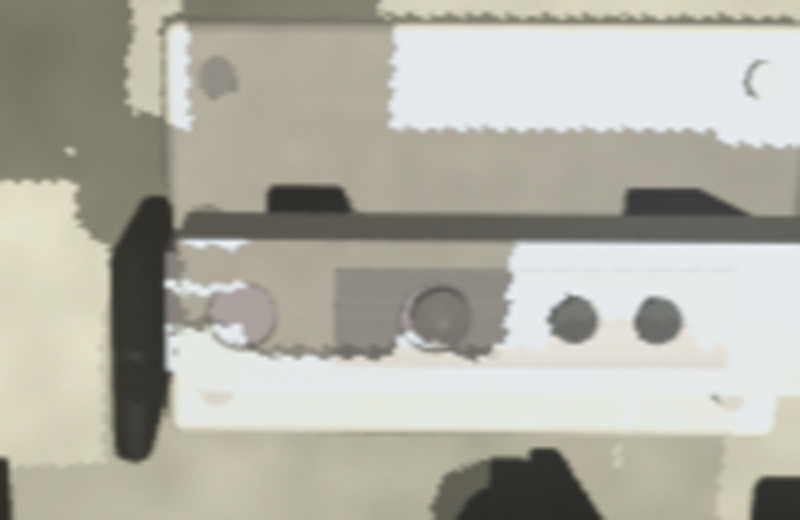

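Request:
carry_out:
  steps:
    - [[-2, -2, 0], 0]
    - [[-5, -4.5, 0], 0]
    - [[-8, -7, 0.5], 0]
    - [[-10, -9, 1.5], 0]
    - [[-10, -9, 3], 0]
    - [[-10, -9, 4], 0]
    - [[-10, -9, 4], 0]

```text
time_s: 17.55
tcp_pos: [0.4192, 0.1301, 0.1745]
ee_rot: [[0.94, 0.341, 0.001], [0.341, -0.94, 0.017], [0.006, -0.016, -1.0]]
wrist_force: [0.1, -0.0, -0.4]
gripper_width: 0.734
```

```bash
python3 st.py; python3 - <<'E'
from h import *
a=r.capture('wrist')[:,:,::-1]
D=r.place_of('wrist','button_top');print([(d['centre'],d['confidence']) for d in D])
u=proj('wrist',[.5588,.0430,.107]);print(u, proj('wrist',[.5588,.0430,.104])-u)
x=int(np.clip(u[0]-60,0,440));y=int(np.clip(u[1]-45,0,330))
cv2.imwrite('pics/10.png',cv2.resize(a[y:y+90,x:x+120],None,fx=6.5,fy=6.5,interpolation=cv2.INTER_CUBIC))
E
```

```text
17.55 [0.4192 0.1301 0.1745] Ftool [0.0853 0.0664 0.3576] btn in tool mm [103.0524  86.1523  64.8041]
[([0.5564, 0.042, 0.1102], 0.67)]
[470.0808  80.9012] [-2.5711  0.5585]
```

View pics/10.png

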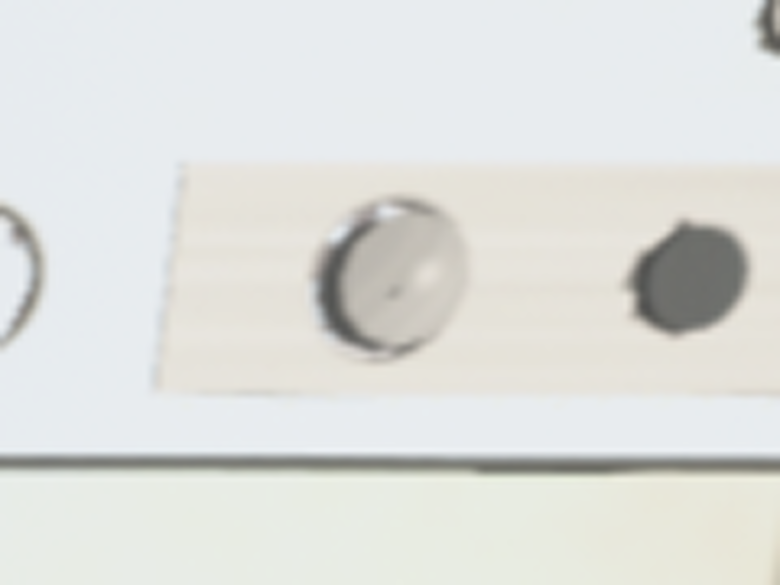

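The oblique view shows the steel pin standing in the strip's hole, with its disc centred at about (402,278). The bright flat at (430,270) is offset by about 35 px, which is the parallax of a button fully out. The network puts the top at z≈0.110 against the expected 0.109. I'll check the bystanders and hand in.

```bash
python3 - <<'E'
from h import *
r.capture('top')
for t in ['objective_a','petri_dish','slide_box','oil_bottle','beaker','screwdriver']:
    print(t,[np.round(d['centre'],3) for d in r.place_of('top',t)][:2])
s=r.sense();print(s['time_s'],s['wrist_force']);print(r.finish_job())
E
```

```text
objective_a [array([ 0.485, -0.023, -0.002]), array([0.647, 0.08 , 0.001])]
petri_dish [array([ 0.635, -0.184,  0.005])]
slide_box [array([0.543, 0.379, 0.   ])]
oil_bottle [array([ 0.68 ,  0.012, -0.001]), array([0.54 , 0.382, 0.001])]
beaker [array([ 0.492, -0.526, -0.001]), array([ 0.643, -0.196,  0.074])]
screwdriver [array([ 0.311, -0.365,  0.006])]
18.0 [-0.0987  1.4405 -0.3423]
the job is handed in; nothing more can be done
None
```

The lamp arm is one hole further out, and the job was handed in at 18.0 s. I pressed the button flush with the front finger and pushed the end plate with the rear finger until the button went under the wall. Then I lifted the front finger and slid the tube about 42 mm in all, let go and withdrew.

**Last checks:**
- **Button position:** it stands in the free hole. The network puts its top at about 0.110 m (0.109 m expected when fully up), and the close oblique picture agrees. I did not push again to confirm that it locks.
- **Tube travel:** the hole spacing measured about 41.7 mm in the pictures. My running estimate of the travel came out nearer 43.5 mm, so the two differ by 1 to 2 mm.
- **Other things:** the bystanders were where they started, to within about 3 mm. The gripper was clear of everything.

**Forces:** the tube jammed partway through the dive, and the wrist read about 19 N sideways and 8 N down (limit 28 N). I backed off and eased the front finger, but it stayed stuck at about 13 N until I lifted that finger off the sleeve. After that, the push readings stayed below 4 N.

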